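# Catch the bread bin lid and lower it shut

## Task

Close the bread bin quietly without gripping anything: from behind, push its open lid forward past its balance point and let it fall free, then catch its underside on the back of a finger while it is still well up and hold it still there for a moment. Lower it gently on the finger until it rests fully shut, never letting it drop, then take the hand away. Leave the jar inside and everything else on the worktop where it stands.

Things in the scene. Friction and masses are not known exactly. Their poses are not given: they have to be found in the camera images.
- bin: white open-topped bread bin, fixed to the worktop, 145 mm deep (its x), 210 mm wide (its y), 100 mm tall, walls 8 mm; origin at the centre of its underside; its x axis points from its front to the hinge side, away from the robot within about 23 degrees. The lid is hinged along its back upper rim.
- lid_hinge (a point): on the hinge line, mid-width, 100.5 mm above the worktop, at the back rim (72.5 mm along the bin's x from the bin's origin). The hinge line runs along the bin's y.
- lid_edge (a point): middle of the lid's free edge, on its underside. The lid is a wooden board 190 mm long from hinge to free edge, 220 mm wide, 14 mm thick (underside in the hinge plane), about 0.45 kg; when shut, its free edge overhangs the bin's front wall by 45 mm, so a finger under the overhang never gets trapped. Supporting the edge takes about 2 to 3 N.
- lid (a joint): lid angle in rad: 0 = shut, lying on the rim; 1.57 = upright; it starts leaning back, between 1.7 and its stop at 1.85, and may sink slowly back to that stop. The hinge is damped: pushed forward to about 1.3 and let go it falls by itself, slowly at first and faster lower down, shutting in roughly 4 to 7 s, at 0.4 to 0.7 rad/s if nobody catches it. Between about 1.4 and 1.7 it may stay where it is left.
- jam: closed jam jar, diameter 54 mm, 62 mm tall, standing INSIDE the bread bin; origin at the centre of its underside. A bystander: leave alone
- tin: tin can, diameter 74 mm, 100 mm tall, standing at the bin's left (+y) side; origin under its centre. A bystander
- mug: white mug, diameter 80 mm, 92 mm tall, standing at the bin's right (-y) side; origin under its centre. A bystander
- soap: green bottle, diameter 60 mm, 150 mm tall, standing beside the bin, left and a little behind the tin; origin under its centre. A bystander
- bowl: blue bowl, diameter 120 mm, 50 mm tall, in front and left of the bin; origin under its centre. A bystander
- spoon: spoon with a wooden handle, about 200 mm long, lying flat in front of the bin, crosswise; origin under its centre. A bystander
- pepper: small amber spice jar, diameter 44 mm, 85 mm tall, beside the bin, right, behind the mug; origin under its centre. A bystander

How it is judged:
By the outcome, as a careful person would: the job done as asked, in the order asked, and still so for the second after the job is handed in, with the robot touching nothing.
It also fails if it takes over 64 s, if anything falls off the work surface, if the arm or the gripper's body presses on something with over 40 N, if the wrist force passes 120 N, or if a joint passes its speed limit or range.

## Robot

A 6-joint arm with a two-finger parallel gripper is mounted at the origin on the work surface. World frame = base frame: x ahead of the robot, y to its left, z up, the work surface at z = 0. Lengths are in m, angles in rad, forces in N, time in s.
With the tool pointing down it reaches from about 0.25 to 0.775 m from the base axis. Payload 4 kg.
Tool frame: the origin (TCP) lies at the very end of the fingers, on their centre line; the grasp point (between the pads) lies hold_point_z behind it (hold_point_z is the distance from the TCP to the grasp point, in m); z points along the fingers, y is the direction in which the jaws open and shut (so a half turn about z gives the same grasp; the last joint's range is limited). The gripper opens to 94 mm and grips with 3 to 60 N. Pads are 16 mm wide; open, the fingers measure 119 mm over their backs; the gripper's body (75 mm by 177 mm) begins 78 mm behind the grasp point.
Start: joints at [1.117, 0.087, 1.371, -0, 1.684, -0.103], TCP at [0.189, 0.517, 0.206] pointing down, gripper open.
Joint ranges: [-3.1, 3.1], [-0.76, 2.03], [0.27, 2.55], [-1.08, 4.22], [0.17, 2.65], [-2.57, 2.57]. Speed limits (rad/s): [2.79, 2.79, 3.14, 3.14, 3.14, 3.14].

## Interface

Orientations are given as [roll, pitch, yaw] about the fixed x, y, z axes, in that order (R = Rz(yaw) Ry(pitch) Rx(roll)).
In Python, from bench import * gives the robot as it stands.
- The arm moves only by the tool step_arm, never from a script. Its argument "increments" is text: rows parted by semicolons, each of 6 numbers parted by spaces: the shift along the tool's x, y, z in cm, then the turn, a rotation vector about the tool's x, y, z in rad. A call has 1 to 5 rows; each row shifts and turns the commanded pose from where the row before left it, along the tool's axes as they then stand; what a row does not reach is not made up. A row lasts 1/10 s, in which the tool goes at most 50 mm and 8.59 degrees, less where a joint would pass 70% of its speed; a pose out of reach is approached as far as the arm can. A call is refused whole if a number of a shift passes 5 or a number of a turn 0.15, either way. A call with a gripper value outside its range is refused whole. "claw" is the gripper's target within -1 to 1 (shut at 1, half-way at 0, fully open at -1), set as the call begins (left out, the last holds). The fingers move at their own pace and stop on an object; the grip force is fixed at half the most. Time passes only in rows, so rows that do not move let the fingers close. It gives the time, the measured TCP pose, the force and the opening at its end, in the units of the state.
- get_obs(): the state, without advancing time (a new reading comes with each control period).
- snapshot(name): name is "scene" or "top" or "wrist"; returns the picture (400x640x3 uint8, red, green, blue); there is no depth.
- calibration(name): a dict with "camera_matrix" (3x3 intrinsics, pixels), "eye" and "orientation" of the camera in the world; the wrist camera has in their place "tool_from_camera" (4x4, takes a point from camera to tool coordinates, whose origin is the TCP and whose axes are the flange's). Camera axes: x right, y up, looking along -z (the intrinsics and any distortion apply to the point x, -y, -z); pixel columns grow to the right and rows downward; lengths in m; the calibration is good to about 2 mm. A picture is of the moment at which its call begins: read the wrist's pose just before it. calibration takes no time and is no camera call.
- close_job(): hands the job in, once; it reports no verdict.
The state is a dict: "time": time; "joint_positions": joint angles; "qvel": joint speeds; "joint_torque": joint torques, N m; "tool_pos": TCP position; "ee_rot": TCP orientation; "wrist_force": force on the tool from outside, world axes, zero at the start; "wrist_torque": the same for the moment, N m; "width": finger opening in m.
Only numpy, scipy, OpenCV 4.12 (cv2) and the standard library are available. Lean on these libraries where they do the work, as an engineer would, in place of code of your own. Each camera call takes 0.05 s, during which the arm holds its last target. There are 200 camera calls.

## Working session

There is one attempt and no reset: what is moved stays moved. The work goes in short steps, Python scripts to look and compute and a tool call to move; the robot and the scene stay as the last step left them, time stands still between calls to the robot, and variables do not carry over. Pictures are saved under pics/ and viewed, about 8 in all and at most 12, crops included, and the job is handed in when it is done.

Besides the shell and the picture viewer there is one more tool, called as a command line: name --argument value ..., lists and objects as JSON in quotes. step_arm: Moves the arm, as the interface text tells. Its arguments: {"type":"object","properties":{"increments":{"type":"string"},"claw":{"type":"number"}},"required":["increments"]}

```bash
mkdir -p pics; ls; python3 - <<'E'
from bench import *
import cv2
o=get_obs();print({k:o[k] for k in o})
for n in("scene","top"):
    c=calibration(n);print(n,c)
    cv2.imwrite(f"pics/{n}0.png",snapshot(n)[:,:,::-1])
print(calibration("wrist"))
E
```

```text
pics
{'time': 0.0, 'joint_positions': array([ 1.11692149e+00,  8.79112419e-02,  1.37222517e+00, -5.79843456e-06,
        1.68361889e+00, -1.03102513e-01]), 'qvel': array([-0.00158983, -0.00038818,  0.00113168,  0.00043636,  0.00234789,
       -0.00089272]), 'joint_torque': array([ 2.78221017e-05, -3.40197158e+01, -3.02421677e+01,  7.17030466e-02,
        3.31538462e-02, -1.60053614e-04]), 'tool_pos': array([0.18875765, 0.51600902, 0.20434287]), 'ee_rot': array([-3.13944090e+00, -2.16846890e-04,  2.79081945e+00]), 'wrist_force': array([-0.10311825,  0.19466655,  0.08219712]), 'wrist_torque': array([ 0.01186916, -0.02381472, -0.03192937]), 'width': 0.09374819682996047}
scene {'camera_matrix': array([[398.22805285,   0.        , 323.15830416],
       [  0.        , 398.22805285, 196.54330036],
       [  0.        ,   0.        ,   1.        ]]), 'eye': array([1.2618814 , 0.18747548, 0.89355471]), 'orientation': array([0.7307258 , 0.01635451, 1.71244352])}
top {'camera_matrix': array([[378.67762347,   0.        , 324.08013406],
       [  0.        , 378.67762347, 204.64312133],
       [  0.        ,   0.        ,   1.        ]]), 'eye': array([0.41664248, 0.0708022 , 0.89796266]), 'orientation': array([ 0.16087246,  0.00203677, -1.58664819])}
{'camera_matrix': array([[306.21127594,   0.        , 322.74036069],
       [  0.        , 306.21127594, 202.24164855],
       [  0.        ,   0.        ,   1.        ]]), 'tool_from_camera': array([[ 8.51776662e-05,  9.69114520e-01,  2.46611112e-01,
         7.10127289e-02],
       [ 9.99999834e-01, -2.22928767e-04,  5.30656759e-04,
        -1.14800615e-03],
       [ 5.69243881e-04,  2.46611026e-01, -9.69114378e-01,
        -1.80076515e-01],
       [ 0.00000000e+00,  0.00000000e+00,  0.00000000e+00,
         1.00000000e+00]])}
```

View pics/scene0.png

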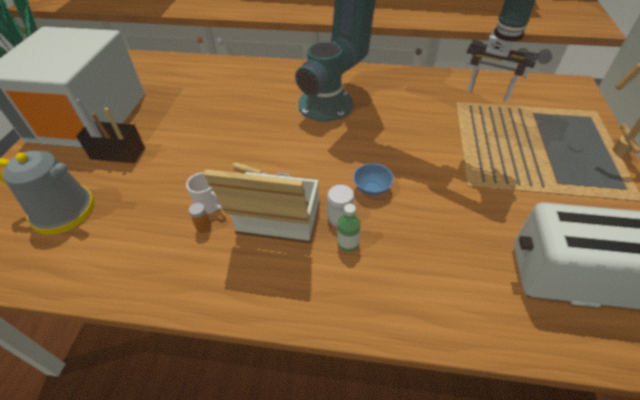

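View pics/top0.png

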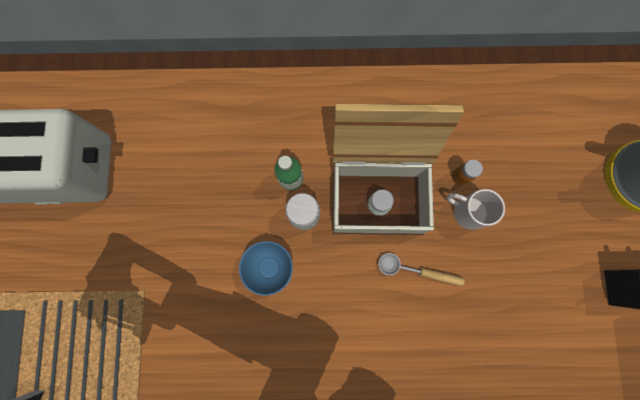

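The scene view shows the lid leaning back, with its free edge toward the camera at (206–308, 170–218). The top view shows the bin rim at (335,163)–(432,234), the lid's free edge at about row 105, cols 335–462, the mug at (480,208), the tin at (303,211) and the soap at (288,168). I'll refine the corners next.

```bash
cat > h.py <<'E'
import numpy as np, cv2
from scipy.spatial.transform import Rotation as R
from bench import *
def ray(n,px):
    c=calibration(n);K=c["camera_matrix"];p=np.linalg.inv(K)@[px[0],px[1],1]
    return np.array(c["eye"]),R.from_euler('xyz',c["orientation"]).as_matrix()@[p[0],-p[1],-p[2]]
def onz(n,px,z):
    e,d=ray(n,px);return e+d*(z-e[2])/d[2]
def proj(n,P):
    c=calibration(n);q=R.from_euler('xyz',c["orientation"]).as_matrix().T@(np.array(P)-c["eye"])
    return (c["camera_matrix"]@[q[0],-q[1],-q[2]]/-q[2])[:2]
E
python3 - <<'E'
from h import *
im=cv2.imread("pics/top0.png")
c=im[90:250,260:520];cv2.imwrite("pics/topc.png",cv2.resize(c,None,fx=3,fy=3,interpolation=cv2.INTER_CUBIC))
for px in[(335,163),(432,165),(333,234),(432,234)]:print(px,onz("top",px,.1).round(4))
for n,px,z in[("tin",(303,204),.1),("mug",(487,206),.092),("soap",(285,161),.15),("pepper",(473,168),.085),("bowl",(266,267),.05)]:print(n,onz("top",px,z).round(3))
E
```

```text
(335, 163) [0.6374 0.0452 0.1   ]
(432, 165) [ 0.6295 -0.1652  0.1   ]
(333, 234) [0.4831 0.0526 0.1   ]
(432, 234) [ 0.4798 -0.156   0.1   ]
tin [0.548 0.115 0.1  ]
mug [ 0.539 -0.28   0.092]
soap [0.629 0.149 0.15 ]
pepper [ 0.625 -0.26   0.085]
bowl [0.417 0.201 0.05 ]
```

View pics/topc.png

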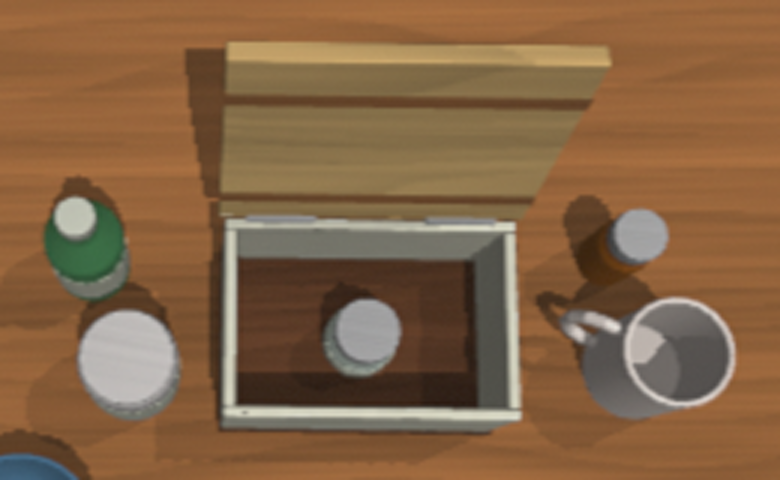

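```bash
cat >> h.py <<'E'
def cp(u,v): return ((u+.5)/3-.5+260,(v+.5)/3-.5+90)
E
python3 - <<'E'
from h import *
C=[onz("top",cp(*p),.1)for p in[(228,222),(514,227),(222,416),(521,418)]]
BL,BR,FL,FR=C
for c in C:print(c.round(4))
print("w",np.linalg.norm(BL-BR),np.linalg.norm(FL-FR),"d",np.linalg.norm(BL-FL),np.linalg.norm(BR-FR))
yd=(BL-BR)+(FL-FR);yaw=np.arctan2(-yd[0],yd[1]);x=np.array([np.cos(yaw),np.sin(yaw),0]);y=np.array([-x[1],x[0],0])
cen=np.mean(C,0);print("yaw",yaw,"cen",cen)
H=cen+.0725*x;H[2]=.1005
print("hinge",H)
# lid angle: edge endpoints at +-0.11
obs=[cp(228,66),cp(610,67)]
from scipy.optimize import least_squares
f=lambda t:np.concatenate([proj("top",H+s*.11*y+.19*(-np.cos(t[0])*x+np.sin(t[0])*np.array([0,0,1])))-o for s,o in zip((1,-1),obs)])
r=least_squares(f,[1.75]);print(r.x,r.fun)
# scene check
for s in(1,-1):print(proj("scene",H+s*.11*y+.19*(-np.cos(r.x[0])*x+np.sin(r.x[0])*np.array([0,0,1]))),proj("scene",H+s*.105*y))
E
```

```text
[0.6359 0.0438 0.1   ]
[ 0.6288 -0.163   0.1   ]
[0.4951 0.0509 0.1   ]
[ 0.4903 -0.1595  0.1   ]
w 0.2068870700974691 0.21043579066312482 d 0.14100125636795177 0.138530397584495
yaw -0.028551664648601784 cen [ 0.56253359 -0.05693875  0.1       ]
hinge [ 0.63500404 -0.05900846  0.1005    ]
[1.77784379] [-0.97590328 -0.62849756  0.95996876  0.48716844]
[302.69254577 177.94025711] [307.85981797 218.07352321]
[205.17229508 167.02907825] [229.22964696 208.27993892]
```

```bash
cat >> h.py <<'E'
import json,os,sys
PSI=-.03; H=np.array([.635,-.059,.1005]); B=np.array([np.cos(PSI),np.sin(PSI),0])
def pose(x,z,a,lat=0,psi=PSI):
    "bin-plane target: x = world x on the bin's mid line, z height, a = pitch below horizontal"
    d=np.array([np.cos(psi),np.sin(psi),0]);l=np.array([-d[1],d[0],0])
    zz=np.cos(a)*d+[0,0,-np.sin(a)]
    return np.array([x,H[1]+(x-H[0])*np.tan(PSI)+lat,z]),np.column_stack([l,np.cross(zz,l),zz])
def load():
    if os.path.exists("cmd.json"):
        p,m=json.load(open("cmd.json"));return np.array(p),np.array(m)
    return np.array([.189,.517,.206]),R.from_euler('xyz',[np.pi,0,1.117+.103+np.pi/2]).as_matrix()
def plan(wps,save=True):
    "wps: list of (pos,mat,n); prints rows and stores the commanded pose"
    p,m=load();rows=[]
    for q,M,n in wps:
        for i in range(n):
            k=n-i;dr=R.from_matrix(m.T@M).as_rotvec()/k;dp=m.T@((q-p)/k)
            r=np.r_[(dp*100).round(1),dr.round(2)];rows.append(r)
            p=p+m@r[:3]/100;m=m@R.from_rotvec(r[3:]).as_matrix()
    A=np.array(rows);print("max",abs(A).max(0),"norm",np.linalg.norm(A[:,:3],axis=1).max(),np.linalg.norm(A[:,3:],axis=1).max(),"end",p.round(4))
    for i in range(0,len(rows),5):print("; ".join(" ".join(f"{v:g}" for v in r+0.) for r in rows[i:i+5]))
    if save:json.dump([p.tolist(),m.tolist()],open("cmd.json","w"))
def st():
    o=get_obs();M=R.from_euler('xyz',o["ee_rot"]).as_matrix();p,m=load()
    print("t",round(o["time"],2),"tcp",o["tool_pos"].round(4),"a",round(float(np.arcsin(-M[2,2])),3),"err mm",((o["tool_pos"]-p)*1e3).round(1),"rot",R.from_matrix(m.T@M).magnitude().round(3),"F",o["wrist_force"].round(1),"q",o["joint_positions"].round(2),"w",round(o["width"],3))
E
python3 - <<'E'
from h import *
p,m=load()
q1=np.array([.30,.46,.40])
P,M=pose(.72,.40,1.4)
P2,_=pose(.765,.36,1.4)
plan([(q1,m,5),(np.array([.52,.22,.42]),M,10),(P2,M,10)])
E
```

```text
max [3.3  2.4  3.9  0.02 0.01 0.13] norm 4.642197755374064 0.1319090595827292 end [ 0.7648 -0.0633  0.3595]
-2.5 -0.3 -3.9 0 0 0; -2.5 -0.3 -3.9 0 0 0; -2.5 -0.3 -3.9 0 0 0; -2.4 -0.3 -3.9 0 0 0; -2.5 -0.3 -3.8 0 0 0
-2.9 -1.5 -0.2 -0.01 -0.01 0.12; -3 -1.1 -0.2 -0.02 -0.01 0.13; -3.2 -0.7 -0.2 -0.01 -0.01 0.12; -3.2 -0.4 -0.1 -0.02 -0.01 0.13; -3.3 0.1 -0.1 -0.01 -0.01 0.12
-3.2 0.5 -0.1 -0.02 -0.01 0.13; -3.2 0.9 0 -0.01 -0.01 0.12; -3 1.2 0 -0.02 -0.01 0.13; -2.8 1.6 0.1 -0.01 -0.01 0.12; -2.7 2 0.1 -0.02 -0.01 0.13
-2.7 2.4 1 0 0 0; -2.8 2.4 1 0 0 0; -2.7 2.4 1 0 0 0; -2.8 2.4 1 0 0 0; -2.7 2.4 1 0 0 0
-2.8 2.4 1 0 0 0; -2.7 2.4 1 0 0 0; -2.8 2.4 1 0 0 0; -2.7 2.4 1 0 0 0; -2.8 2.4 1.1 0 0 0
```

step_arm --increments "-2.5 -0.3 -3.9 0 0 0; -2.5 -0.3 -3.9 0 0 0; -2.5 -0.3 -3.9 0 0 0; -2.4 -0.3 -3.9 0 0 0; -2.5 -0.3 -3.8 0 0 0" --claw 1

```text
time: 0.6
tool_pos: [0.3008, 0.4591, 0.4008]
ee_rot: [-3.141, -0.0, 2.791]
wrist_force: [0.4, -0.3, -0.4]
width: 0.0574
```

step_arm --increments "-2.9 -1.5 -0.2 -0.01 -0.01 0.12; -3 -1.1 -0.2 -0.02 -0.01 0.13; -3.2 -0.7 -0.2 -0.01 -0.01 0.12; -3.2 -0.4 -0.1 -0.02 -0.01 0.13; -3.3 0.1 -0.1 -0.01 -0.01 0.12"

```text
time: 1.1
tool_pos: [0.4108, 0.3389, 0.4091]
ee_rot: [3.061, 0.026, 2.164]
wrist_force: [0.0, 0.3, 0.7]
width: 0.0172
```

step_arm --increments "-3.2 0.5 -0.1 -0.02 -0.01 0.13; -3.2 0.9 0 -0.01 -0.01 0.12; -3 1.2 0 -0.02 -0.01 0.13; -2.8 1.6 0.1 -0.01 -0.01 0.12; -2.7 2 0.1 -0.02 -0.01 0.13"

```text
time: 1.6
tool_pos: [0.5209, 0.2179, 0.4184]
ee_rot: [2.972, -0.005, 1.533]
wrist_force: [0.4, 0.2, -0.2]
width: 0.0006
```

step_arm --increments "-2.7 2.4 1 0 0 0; -2.8 2.4 1 0 0 0; -2.7 2.4 1 0 0 0; -2.8 2.4 1 0 0 0; -2.7 2.4 1 0 0 0"

```text
time: 2.1
tool_pos: [0.6432, 0.0768, 0.3885]
ee_rot: [2.973, -0.005, 1.538]
wrist_force: [0.7, 1.3, 0.2]
width: 0.0002
```

step_arm --increments "-2.8 2.4 1 0 0 0; -2.7 2.4 1 0 0 0; -2.8 2.4 1 0 0 0; -2.7 2.4 1 0 0 0; -2.8 2.4 1.1 0 0 0"

```text
time: 2.6
tool_pos: [0.7655, -0.0649, 0.358]
ee_rot: [2.972, -0.005, 1.538]
wrist_force: [0.6, 0.4, 0.4]
width: 0.0005
```

```bash
python3 - <<'E'
from h import *
st();im=snapshot("scene")[:,:,::-1]
cv2.imwrite("pics/s1.png",cv2.resize(im[60:280,140:420],None,fx=2.8,fy=2.7,interpolation=cv2.INTER_CUBIC)[:600,:800]);st()
print(proj("scene",get_obs()["tool_pos"]))
P,M=pose(.765,.245,1.4);plan([(P,M,5)])
E
```

```text
Traceback (most recent call last):
  File "h.py", line 37, in st
    print("t",round(o["time"],2),"tcp",o["tool_pos"].round(4),"a",round(float(np.arcsin(-M[2,2])),3),"err mm",((o["tool_pos"]-p)*1e3).round(1),"rot",R.from_matrix(m.T@M).magnitude().round(3),"F",o["wrist_force"].round(1),"q",o["joint_positions"].round(2),"w",round(o["width"],3))
                                                                                                                                                     ^^^^^^^^^^^^^^^^^^^^^^^^^^^^^^^^^^^^^^
AttributeError: 'float' object has no attribute 'round'
```

```bash
sed -i 's/magnitude().round(3)/magnitude()/' h.py; python3 - <<'E'
from h import *
st();im=snapshot("scene")[:,:,::-1]
cv2.imwrite("pics/s1.png",cv2.resize(im[60:280,140:420],None,fx=2.8,fy=2.7,interpolation=cv2.INTER_CUBIC)[:600,:800]);st()
print(proj("scene",get_obs()["tool_pos"]))
P,M=pose(.765,.245,1.4);plan([(P,M,5)])
E
```

```text
t 2.6 tcp [ 0.7655 -0.0649  0.358 ] a 1.401 err mm [ 0.7 -1.6 -1.5] rot 0.001077189566851021 F [0.6 0.4 0.4] q [-0.17  0.52  0.53  0.03  1.92 -0.13] w 0.001
t 2.65 tcp [ 0.7682 -0.071   0.3516] a 1.407 err mm [ 3.4 -7.7 -7.9] rot 0.009449130051541027 F [-2.1 -2.9 -5.3] q [-0.18  0.53  0.53  0.03  1.92 -0.13] w 0.0
[229.8095754  182.11187194]
max [0.  0.4 2.3 0.  0.  0. ] norm 2.33452350598575 0.0 end [ 0.7652 -0.0628  0.2449]
0 -0.4 2.3 0 0 0; 0 -0.4 2.2 0 0 0; 0 -0.4 2.3 0 0 0; 0 -0.4 2.2 0 0 0; 0 -0.3 2.3 0 0 0
```

View pics/s1.png

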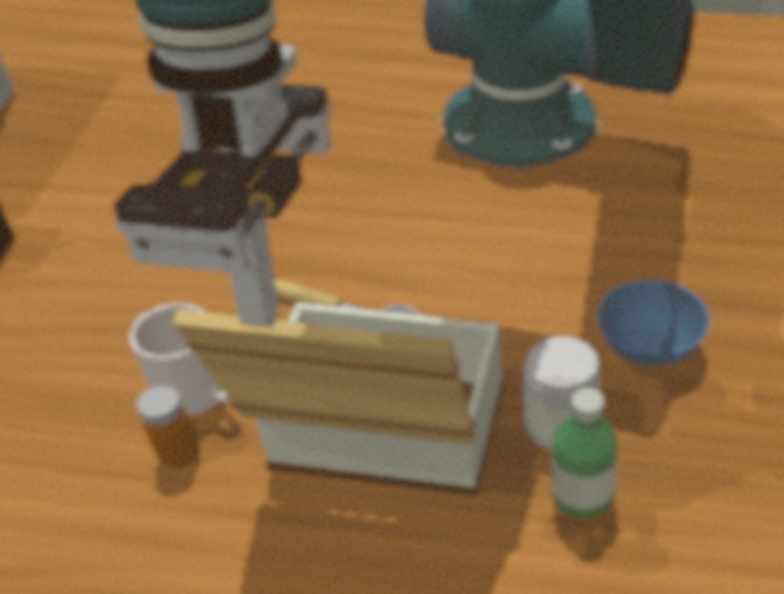

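The finger (tip near pixel (231,179)) is above and behind the lid, matching its projection. The lid has sunk slightly. I'm lowering behind it and pushing.

step_arm --increments "0 -0.4 2.3 0 0 0; 0 -0.4 2.2 0 0 0; 0 -0.4 2.3 0 0 0; 0 -0.4 2.2 0 0 0; 0 -0.3 2.3 0 0 0"

```text
time: 3.15
tool_pos: [0.7648, -0.0631, 0.2426]
ee_rot: [2.973, -0.005, 1.538]
wrist_force: [-0.8, 0.2, -0.5]
width: 0.0005
```

```bash
python3 - <<'E'
from h import *
st()
M=pose(.7,.2,1.4)[1]
plan([(pose(.72,.245,1.4)[0],M,4),(pose(.64,.245,1.4)[0],M,11)])
E
```

```text
t 3.15 tcp [ 0.7648 -0.0631  0.2426] a 1.402 err mm [-0.5 -0.3 -2.3] rot 0.0014216247303709142 F [-0.8  0.2 -0.5] q [-0.17  0.46  0.85  0.03  1.67 -0.13] w 0.001
max [0.  1.2 0.2 0.  0.  0. ] norm 1.2165525060596438 0.0 end [ 0.6405 -0.0587  0.2447]
0 -1.1 -0.2 0 0 0; 0 -1.1 -0.2 0 0 0; 0 -1.1 -0.2 0 0 0; 0 -1.2 -0.2 0 0 0; 0 -0.7 -0.1 0 0 0
0 -0.7 -0.1 0 0 0; 0 -0.7 -0.1 0 0 0; 0 -0.7 -0.1 0 0 0; 0 -0.7 -0.1 0 0 0; 0 -0.7 -0.1 0 0 0
0 -0.7 -0.1 0 0 0; 0 -0.7 -0.2 0 0 0; 0 -0.7 -0.1 0 0 0; 0 -0.8 -0.2 0 0 0; 0 -0.7 -0.1 0 0 0
```

step_arm --increments "0 -1.1 -0.2 0 0 0; 0 -1.1 -0.2 0 0 0; 0 -1.1 -0.2 0 0 0; 0 -1.2 -0.2 0 0 0; 0 -0.7 -0.1 0 0 0"

```text
time: 3.65
tool_pos: [0.7133, -0.0615, 0.2461]
ee_rot: [2.966, -0.004, 1.538]
wrist_force: [3.5, 1.1, 5.1]
width: 0.0005
```

step_arm --increments "0 -0.7 -0.1 0 0 0; 0 -0.7 -0.1 0 0 0; 0 -0.7 -0.1 0 0 0; 0 -0.7 -0.1 0 0 0; 0 -0.7 -0.1 0 0 0"

```text
time: 4.15
tool_pos: [0.6762, -0.0604, 0.2427]
ee_rot: [2.973, -0.005, 1.538]
wrist_force: [1.9, 0.1, 3.2]
width: 0.0003
```

step_arm --increments "0 -0.7 -0.1 0 0 0; 0 -0.7 -0.2 0 0 0; 0 -0.7 -0.1 0 0 0; 0 -0.8 -0.2 0 0 0; 0 -0.7 -0.1 0 0 0"

```text
time: 4.65
tool_pos: [0.6394, -0.0591, 0.2434]
ee_rot: [2.973, -0.005, 1.538]
wrist_force: [2.0, 0.6, -0.9]
width: 0.0003
```

```bash
python3 - <<'E'
from h import *
st()
im=snapshot("top")[:,:,::-1];cv2.imwrite("pics/t1.png",cv2.resize(im[90:250,260:520],None,fx=3,fy=3,interpolation=cv2.INTER_CUBIC))
M=pose(.7,.2,1.4)[1]
print("push");plan([(pose(.606,.245,1.4)[0],M,5)])
E
```

```text
t 4.65 tcp [ 0.6394 -0.0591  0.2434] a 1.402 err mm [-1.1 -0.3 -1.3] rot 0.0018191419773639838 F [ 2.   0.6 -0.9] q [-0.2   0.16  1.23  0.03  1.59 -0.16] w 0.0
push
max [0.1 0.7 0.2 0.  0.  0. ] norm 0.714142842854285 0.0 end [ 0.606  -0.0586  0.2449]
0 -0.7 -0.1 0 0 0; 0 -0.7 -0.1 0 0 0; 0 -0.7 -0.1 0 0 0; 0 -0.6 -0.2 0 0 0; -0.1 -0.7 -0.1 0 0 0
```

View pics/t1.png

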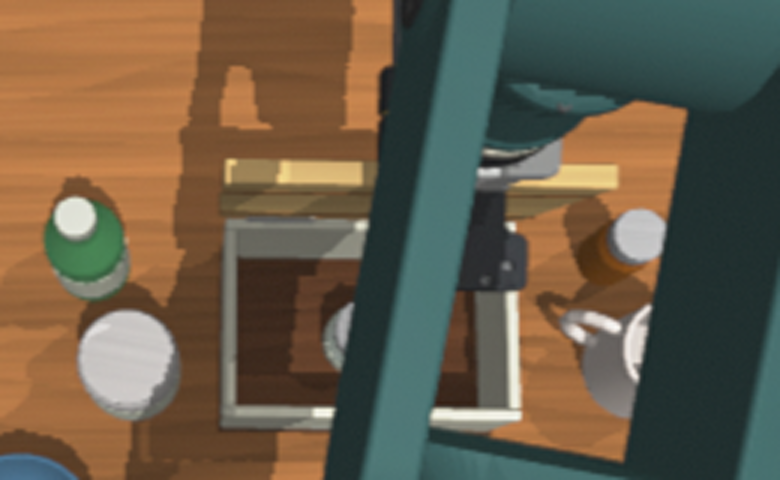

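```bash
cat >> h.py <<'E'
def theta(px,s,r=.19,n="top"):
    f=lambda t:proj(n,H+s*.11*np.array([-B[1],B[0],0])+r*(-np.cos(t)*B+np.sin(t)*np.array([0,0,1])))
    T=np.linspace(0,1.9,381);e=[np.linalg.norm(f(t)-px) for t in T];i=int(np.argmin(e));return T[i],e[i]
E
python3 - <<'E'
from h import *
print(theta(cp(225,190),1),theta(cp(618,189),-1))
M=pose(.7,.2,1.4)[1]
W=[(.612,.275,1.4,1),(.600,.318,1.35,1),(.48,.322,1.15,3),(.49,.26,1.1,2),(.52,.2326,1.1,2),(.527,.2226,1.1,1)]
plan([(*pose(x,z,a),n) for x,z,a,n in W])
E
```

```text
(np.float64(1.385), np.float64(0.41109571813228324)) (np.float64(1.4000000000000001), np.float64(0.5532483601019684))
max [0.1  3.9  4.4  0.07 0.   0.  ] norm 4.428317965096906 0.07 end [ 0.527  -0.0559  0.2231]
0.1 1.1 -2.9 0 0 0; 0 -0.5 -4.4 -0.05 0 0; 0 -3.9 -1 -0.07 0 0; 0 -3.8 -1.3 -0.07 0 0; -0.1 -3.6 -1.5 -0.06 0 0
0 -0.8 3 -0.03 0 0; 0 -0.9 3 -0.02 0 0; 0 0.7 1.9 0 0 0; 0 0.7 1.9 0 0 0; 0 0.2 1.2 0 0 0
```

step_arm --increments "0 -0.7 -0.1 0 0 0; 0 -0.7 -0.1 0 0 0; 0 -0.7 -0.1 0 0 0; 0 -0.6 -0.2 0 0 0; -0.1 -0.7 -0.1 0 0 0"

```text
time: 5.2
tool_pos: [0.6055, -0.0589, 0.2447]
ee_rot: [2.971, -0.005, 1.538]
wrist_force: [2.4, 0.2, -0.8]
width: 0.0004
```

step_arm --increments "0.1 1.1 -2.9 0 0 0; 0 -0.5 -4.4 -0.05 0 0; 0 -3.9 -1 -0.07 0 0; 0 -3.8 -1.3 -0.07 0 0; -0.1 -3.6 -1.5 -0.06 0 0"

```text
time: 5.7
tool_pos: [0.4781, -0.055, 0.3219]
ee_rot: [2.719, -0.004, 1.539]
wrist_force: [-0.9, -0.4, 1.9]
width: 0.0006
```

step_arm --increments "0 -0.8 3 -0.03 0 0; 0 -0.9 3 -0.02 0 0; 0 0.7 1.9 0 0 0; 0 0.7 1.9 0 0 0; 0 0.2 1.2 0 0 0"

```text
time: 6.2
tool_pos: [0.5264, -0.0563, 0.2211]
ee_rot: [2.673, -0.005, 1.538]
wrist_force: [-1.3, 0.0, 1.0]
width: 0.0004
```

```bash
python3 - <<'E'
from h import *
st()
im=snapshot("top")[:,:,::-1];im2=snapshot("scene")[:,:,::-1];st()
a=cv2.resize(im[90:250,260:520],None,fx=2,fy=2,interpolation=cv2.INTER_CUBIC);b=cv2.resize(im2[120:280,160:420],None,fx=2,fy=2,interpolation=cv2.INTER_CUBIC)
cv2.imwrite("pics/c1.png",np.vstack([a,b])[:600])
E
```

```text
t 6.2 tcp [ 0.5264 -0.0563  0.2211] a 1.103 err mm [-0.6 -0.4 -2. ] rot 0.002176860150201341 F [-1.3  0.   1. ] q [-0.29 -0.32  1.78  0.13  1.23 -0.28] w 0.0
t 6.3 tcp [ 0.526  -0.0561  0.2203] a 1.105 err mm [-1.  -0.2 -2.8] rot 0.004545229526737076 F [-0.4  0.5 -0.3] q [-0.29 -0.32  1.78  0.13  1.23 -0.28] w 0.001
```

View pics/c1.png

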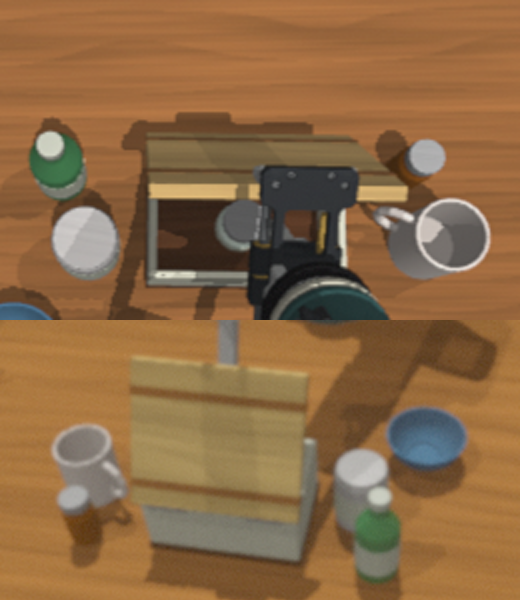

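```bash
cat >> h.py <<'E'
def lidrow(im=None):
    "row of the lid's lower (underside) edge near its left end in the top view, from the bright end-face band; then theta"
    im=snapshot("top") if im is None else im
    c=im[100:300,338:344].astype(int).mean(1);ok=(c[:,0]>190)&(c[:,0]-c[:,2]>45)
    r=np.where(ok)[0]
    if not len(r):return None
    v=100+r.max()+.5
    f=lambda t:proj("top",H+.10*np.array([-B[1],B[0],0])+.19*(-np.cos(t)*B+np.sin(t)*np.array([0,0,1])))[1]
    T=np.linspace(0,1.9,381);return v,T[np.argmin([abs(f(t)-v) for t in T])]
E
python3 - <<'E'
from h import *
print(theta(((149+.5)/2-.5+260,(198+.5)/2-.5+90),1))
im=snapshot("top");print(im[178:196,340]);print(lidrow(im));st()
E
```

```text
(np.float64(1.065), np.float64(0.5746600408858684))
[[119  97  65]
 [121 102  68]
 [120  99  67]
 [120 101  66]
 [130 108  72]
 [188 156 102]
 [214 176 115]
 [214 178 117]
 [214 179 116]
 [215 178 117]
 [215 179 117]
 [214 177 116]
 [159 130  86]
 [ 83  64  42]
 [ 53  34  23]
 [ 51  32  22]
 [ 52  35  25]
 [ 52  34  24]]
(np.float64(189.5), np.float64(1.06))
t 6.35 tcp [ 0.5264 -0.0562  0.2218] a 1.103 err mm [-0.6 -0.3 -1.3] rot 0.0022964700912094325 F [-0.1  0.6 -0.2] q [-0.29 -0.32  1.78  0.13  1.23 -0.28] w 0.0
```

The lid is falling free at about 1.06 rad, with its underside edge at row ~190 of the top view. The hand stands still under it, so I'm waiting for it to land.

step_arm --increments "0 0 0 0 0 0; 0 0 0 0 0 0; 0 0 0 0 0 0; 0 0 0 0 0 0; 0 0 0 0 0 0"

```text
time: 6.85
tool_pos: [0.527, -0.0564, 0.2229]
ee_rot: [2.671, -0.004, 1.538]
wrist_force: [0.1, 0.4, -0.1]
width: 0.0003
```

```bash
python3 - <<'E'
from h import *
print(lidrow());st()
E
```

```text
(np.float64(199.5), np.float64(0.96))
t 6.9 tcp [ 0.5269 -0.0565  0.2227] a 1.1 err mm [-0.1 -0.5 -0.4] rot 8.247432401605786e-05 F [-1.3  0.4  0.3] q [-0.29 -0.32  1.78  0.13  1.23 -0.28] w 0.0
```

step_arm --increments "0 0 0 0 0 0; 0 0 0 0 0 0; 0 0 0 0 0 0; 0 0 0 0 0 0; 0 0 0 0 0 0"

```text
time: 7.4
tool_pos: [0.5269, -0.0564, 0.2224]
ee_rot: [2.672, -0.005, 1.538]
wrist_force: [-2.1, 0.7, 1.5]
width: 0.0006
```

```bash
python3 - <<'E'
from h import *
print(lidrow());st()
E
```

```text
(np.float64(200.5), np.float64(0.9500000000000001))
t 7.45 tcp [ 0.5269 -0.0564  0.2225] a 1.101 err mm [-0.1 -0.5 -0.6] rot 0.00030536865302267937 F [-2.8 -0.9  0.7] q [-0.29 -0.32  1.78  0.13  1.23 -0.28] w 0.0
```

The lid was caught at 0.95 rad and is standing still. I'll hold it there for about 1.5 s more and plan the lowering.

step_arm --increments "0 0 0 0 0 0; 0 0 0 0 0 0; 0 0 0 0 0 0; 0 0 0 0 0 0; 0 0 0 0 0 0"

```text
time: 7.95
tool_pos: [0.527, -0.0564, 0.2226]
ee_rot: [2.671, -0.005, 1.538]
wrist_force: [-2.0, 0.7, -0.1]
width: 0.0008
```

step_arm --increments "0 0 0 0 0 0; 0 0 0 0 0 0; 0 0 0 0 0 0; 0 0 0 0 0 0; 0 0 0 0 0 0"

```text
time: 8.45
tool_pos: [0.527, -0.0564, 0.2226]
ee_rot: [2.671, -0.005, 1.538]
wrist_force: [-3.0, -0.2, 2.0]
width: 0.0003
```

step_arm --increments "0 0 0 0 0 0; 0 0 0 0 0 0; 0 0 0 0 0 0; 0 0 0 0 0 0; 0 0 0 0 0 0"

```text
time: 8.95
tool_pos: [0.527, -0.0564, 0.2225]
ee_rot: [2.671, -0.005, 1.538]
wrist_force: [-2.5, -0.3, 0.1]
width: 0.0004
```

```bash
sed -i 's/def plan(wps,save=True):/def plan(wps,save=True,d=(1,2)):/; s/(dp\*100).round(1),dr.round(2)/(dp*100).round(d[0]),dr.round(d[1])/' h.py
cat >> h.py <<'E'
def sup(t,s=.03):
    a=.6+.5*max(t,0)/.95
    x=H[0]-.19*np.cos(t)+s*np.cos(a)-.0125*np.sin(a); z=.1005+.19*np.sin(t)-s*np.sin(a)-.0125*np.cos(a)
    return pose(x,z,a)
E
python3 - <<'E'
from h import *
print(lidrow());st();p,m=load();print(p,sup(.95)[0])
plan([(*sup(t),1) for t in np.linspace(.95,.50,36)[1:]],d=(2,3))
E
```

```text
(np.float64(200.5), np.float64(0.9500000000000001))
t 9.0 tcp [ 0.527  -0.0564  0.2226] a 1.1 err mm [ 0.  -0.5 -0.5] rot 9.356389316946811e-05 F [-1.8 -0.4  0.7] q [-0.29 -0.32  1.78  0.13  1.23 -0.28] w 0.001
[ 0.52701381 -0.05592128  0.22310918] [ 0.526948   -0.05575747  0.22264277]
max [0.01  0.25  0.1   0.007 0.003 0.004] norm 0.26267851073127396 0.008602325267042627 end [ 0.4783 -0.0543  0.1607]
0.01 -0.25 0.08 -0.007 -0.003 -0.004; 0 -0.22 0.05 -0.007 0 0; 0 -0.22 0.05 -0.007 0 0; 0 -0.22 0.05 -0.007 0 0; 0 -0.22 0.06 -0.006 0 0
0 -0.22 0.05 -0.007 0 0; 0 -0.22 0.05 -0.007 0 0; 0 -0.22 0.06 -0.007 0 0; 0 -0.22 0.06 -0.006 0 0; 0 -0.22 0.06 -0.007 0 0
0 -0.21 0.06 -0.007 0 0; 0 -0.22 0.06 -0.007 0 0; 0 -0.22 0.07 -0.006 0 0; 0 -0.22 0.06 -0.007 0 0; 0 -0.21 0.07 -0.007 0 0
0 -0.22 0.07 -0.007 0 0; 0 -0.22 0.07 -0.007 0 0; 0 -0.21 0.07 -0.006 0 0; 0 -0.22 0.07 -0.007 0 0; 0 -0.21 0.07 -0.007 0 0
0 -0.22 0.08 -0.007 0 0; 0 -0.21 0.08 -0.006 0 0; 0 -0.22 0.07 -0.007 0 0; 0 -0.21 0.08 -0.007 0 0; 0 -0.21 0.09 -0.007 0 0
0 -0.21 0.08 -0.006 0 0; 0 -0.22 0.08 -0.007 0 0; 0 -0.21 0.09 -0.007 0 0; 0 -0.21 0.08 -0.007 0 0; 0 -0.21 0.09 -0.006 0 0
0 -0.21 0.09 -0.007 0 0; 0 -0.21 0.09 -0.007 0 0; 0 -0.21 0.1 -0.007 0 0; 0 -0.21 0.09 -0.007 0 0; 0 -0.2 0.09 -0.006 0 0
```

step_arm --increments "0.01 -0.25 0.08 -0.007 -0.003 -0.004; 0 -0.22 0.05 -0.007 0 0; 0 -0.22 0.05 -0.007 0 0; 0 -0.22 0.05 -0.007 0 0; 0 -0.22 0.06 -0.006 0 0"

```text
time: 9.5
tool_pos: [0.5181, -0.056, 0.2144]
ee_rot: [2.637, -0.0, 1.54]
wrist_force: [-0.4, -0.7, -0.0]
width: 0.0006
```

step_arm --increments "0 -0.22 0.05 -0.007 0 0; 0 -0.22 0.05 -0.007 0 0; 0 -0.22 0.06 -0.007 0 0; 0 -0.22 0.06 -0.006 0 0; 0 -0.22 0.06 -0.007 0 0"

```text
time: 10.0
tool_pos: [0.5101, -0.0558, 0.2067]
ee_rot: [2.603, -0.0, 1.54]
wrist_force: [-0.8, 0.1, -0.5]
width: 0.0001
```

```bash
python3 - <<'E'
from h import *
print(lidrow(), "expect",.95-10*.45/35);st()
E
```

```text
(np.float64(212.5), np.float64(0.8250000000000001)) expect 0.8214285714285714
t 10.05 tcp [ 0.5095 -0.0557  0.2061] a 1.033 err mm [31.3 -1.4 45.4] rot 0.16944557489087117 F [-1.   0.2 -0.4] q [-0.32 -0.41  1.89  0.16  1.14 -0.32] w 0.0
```

step_arm --increments "0 -0.21 0.06 -0.007 0 0; 0 -0.22 0.06 -0.007 0 0; 0 -0.22 0.07 -0.006 0 0; 0 -0.22 0.06 -0.007 0 0; 0 -0.21 0.07 -0.007 0 0"

```text
time: 10.55
tool_pos: [0.5026, -0.0556, 0.1983]
ee_rot: [2.569, -0.0, 1.54]
wrist_force: [-0.8, -0.1, -0.9]
width: 0.0003
```

step_arm --increments "0 -0.22 0.07 -0.007 0 0; 0 -0.22 0.07 -0.007 0 0; 0 -0.21 0.07 -0.006 0 0; 0 -0.22 0.07 -0.007 0 0; 0 -0.21 0.07 -0.007 0 0"

```text
time: 11.05
tool_pos: [0.4955, -0.0553, 0.1894]
ee_rot: [2.535, -0.0, 1.54]
wrist_force: [-0.6, -0.3, -1.3]
width: 0.0002
```

```bash
python3 - <<'E'
from h import *
print(lidrow(), "expect",.95-20*.45/35);st()
E
```

```text
(np.float64(218.5), np.float64(0.755)) expect 0.6928571428571428
t 11.1 tcp [ 0.495  -0.0553  0.1887] a 0.965 err mm [16.7 -0.9 27.9] rot 0.10160277810293418 F [-0.9 -0.4 -1.7] q [-0.36 -0.49  2.    0.21  1.06 -0.37] w 0.0
```

step_arm --increments "0 0 0 0 0 0; 0 0 0 0 0 0; 0 0 0 0 0 0"

```text
time: 11.4
tool_pos: [0.4955, -0.0553, 0.1894]
ee_rot: [2.536, -0.0, 1.541]
wrist_force: [-1.1, 0.4, -1.1]
width: -0.0002
```

```bash
python3 - <<'E'
from h import *
im=snapshot("top");print(lidrow(im));st();print(im[208:232,340])
a=cv2.resize(im[90:250,260:520,::-1],None,fx=2,fy=2,interpolation=cv2.INTER_CUBIC);b=cv2.resize(snapshot("scene")[120:280,160:420,::-1],None,fx=2,fy=2,interpolation=cv2.INTER_CUBIC)
cv2.imwrite("pics/c2.png",np.vstack([a,b])[:600])
E
```

```text
(np.float64(218.5), np.float64(0.755))
t 11.45 tcp [ 0.4956 -0.0553  0.1895] a 0.965 err mm [17.3 -1.  28.8] rot 0.10131471637647367 F [-1.9 -0.8 -1.4] q [-0.35 -0.49  2.    0.21  1.06 -0.37] w 0.001
[[145 121  79]
 [151 125  81]
 [154 127  84]
 [150 125  82]
 [150 125  82]
 [153 127  84]
 [152 125  82]
 [159 131  86]
 [159 132  86]
 [160 133  87]
 [204 169 110]
 [188 155 101]
 [180 149  97]
 [182 151  99]
 [179 149  96]
 [138 113  74]
 [ 72  57  38]
 [ 90  86  77]
 [148 147 133]
 [128 126 115]
 [109 109  99]
 [ 88  88  80]
 [ 85  85  77]
 [ 86  86  78]]
```

View pics/c2.png

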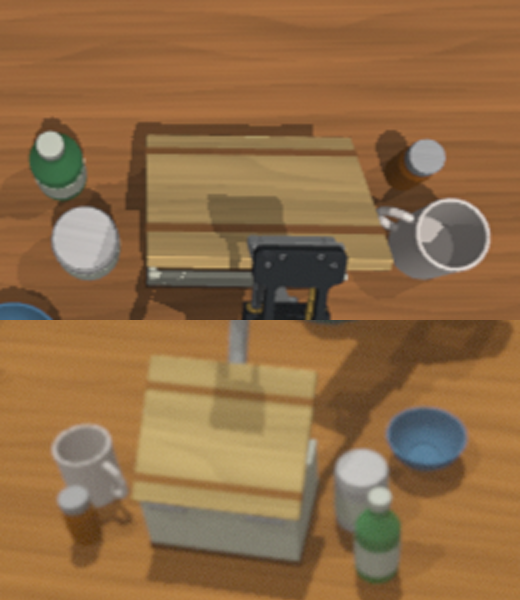

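The picture shows the lid down at about 0.69 rad, its edge at row ~223 and resting on the finger. The mismatch was only my brightness threshold on the shaded end face. I'm continuing.

step_arm --increments "0 -0.22 0.08 -0.007 0 0; 0 -0.21 0.08 -0.006 0 0; 0 -0.22 0.07 -0.007 0 0; 0 -0.21 0.08 -0.007 0 0; 0 -0.21 0.09 -0.007 0 0"

```text
time: 12.0
tool_pos: [0.4891, -0.0551, 0.1799]
ee_rot: [2.501, -0.0, 1.54]
wrist_force: [-1.0, 0.8, -0.9]
width: 0.0007
```

step_arm --increments "0 -0.21 0.08 -0.006 0 0; 0 -0.22 0.08 -0.007 0 0; 0 -0.21 0.09 -0.007 0 0; 0 -0.21 0.08 -0.007 0 0; 0 -0.21 0.09 -0.006 0 0"

```text
time: 12.5
tool_pos: [0.4833, -0.0549, 0.1701]
ee_rot: [2.468, -0.0, 1.54]
wrist_force: [-0.8, 0.5, -1.2]
width: 0.0004
```

step_arm --increments "0 -0.21 0.09 -0.007 0 0; 0 -0.21 0.09 -0.007 0 0; 0 -0.21 0.1 -0.007 0 0; 0 -0.21 0.09 -0.007 0 0; 0 -0.2 0.09 -0.006 0 0"

```text
time: 13.0
tool_pos: [0.4782, -0.0548, 0.1599]
ee_rot: [2.434, -0.0, 1.54]
wrist_force: [-0.3, -0.3, -0.8]
width: 0.0005
```

```bash
sed -i 's/ok=(c\[:,0\]>190)&(c\[:,0\]-c\[:,2\]>45)/ok=(c[:,0]>130)\&(c[:,0]-c[:,2]>40)/; s/v=100+r.max()+.5/k=50+np.where(~ok[82:])[0][0]+32;v=100+k-.5/' h.py
python3 - <<'E'
from h import *
im=snapshot("top");print(lidrow(im),"expect .5");st();print(im[225:245,340,0])
plan([(*sup(t),1) for t in np.linspace(.5,.11,31)[1:]],d=(2,3))
E
```

```text
(np.float64(212.5), np.float64(0.8250000000000001)) expect .5
t 13.05 tcp [ 0.4777 -0.0547  0.1591] a 0.864 err mm [-0.6 -0.4 -1.6] rot 0.000755026033204476 F [-0.4  0.1 -1.7] q [-0.41 -0.6   2.16  0.31  0.93 -0.49] w 0.0
[162 166 164 170 174 173 176 200 171 162 158  99  76  79  81  82  76  72
  71  72]
max [0.    0.21  0.14  0.007 0.    0.   ] norm 0.24413111231467408 0.007 end [ 0.4623 -0.0538  0.0931]
0 -0.21 0.1 -0.007 0 0; 0 -0.21 0.1 -0.007 0 0; 0 -0.21 0.1 -0.007 0 0; 0 -0.21 0.1 -0.007 0 0; 0 -0.21 0.11 -0.007 0 0
0 -0.21 0.1 -0.006 0 0; 0 -0.2 0.11 -0.007 0 0; 0 -0.21 0.11 -0.007 0 0; 0 -0.2 0.1 -0.007 0 0; 0 -0.21 0.11 -0.007 0 0
0 -0.2 0.12 -0.007 0 0; 0 -0.2 0.11 -0.006 0 0; 0 -0.21 0.11 -0.007 0 0; 0 -0.2 0.12 -0.007 0 0; 0 -0.2 0.12 -0.007 0 0
0 -0.2 0.12 -0.007 0 0; 0 -0.2 0.12 -0.007 0 0; 0 -0.2 0.12 -0.006 0 0; 0 -0.2 0.12 -0.007 0 0; 0 -0.2 0.12 -0.007 0 0
0 -0.19 0.13 -0.007 0 0; 0 -0.2 0.13 -0.007 0 0; 0 -0.19 0.12 -0.007 0 0; 0 -0.2 0.13 -0.007 0 0; 0 -0.19 0.13 -0.006 0 0
0 -0.2 0.14 -0.007 0 0; 0 -0.19 0.13 -0.007 0 0; 0 -0.19 0.13 -0.007 0 0; 0 -0.19 0.14 -0.007 0 0; 0 -0.19 0.14 -0.007 0 0
```

step_arm --increments "0 -0.21 0.1 -0.007 0 0; 0 -0.21 0.1 -0.007 0 0; 0 -0.21 0.1 -0.007 0 0; 0 -0.21 0.1 -0.007 0 0; 0 -0.21 0.11 -0.007 0 0"

```text
time: 13.55
tool_pos: [0.4737, -0.0547, 0.1492]
ee_rot: [2.399, -0.0, 1.54]
wrist_force: [-0.2, 0.9, -0.7]
width: 0.0004
```

step_arm --increments "0 -0.21 0.1 -0.006 0 0; 0 -0.2 0.11 -0.007 0 0; 0 -0.21 0.11 -0.007 0 0; 0 -0.2 0.1 -0.007 0 0; 0 -0.21 0.11 -0.007 0 0"

```text
time: 14.05
tool_pos: [0.4699, -0.0545, 0.1384]
ee_rot: [2.365, -0.0, 1.54]
wrist_force: [-0.6, 0.5, -0.6]
width: 0.0006
```

step_arm --increments "0 -0.2 0.12 -0.007 0 0; 0 -0.2 0.11 -0.006 0 0; 0 -0.21 0.11 -0.007 0 0; 0 -0.2 0.12 -0.007 0 0; 0 -0.2 0.12 -0.007 0 0"

```text
time: 14.55
tool_pos: [0.4669, -0.0545, 0.1271]
ee_rot: [2.331, -0.0, 1.54]
wrist_force: [0.5, -0.2, -0.6]
width: 0.0003
```

```bash
python3 - <<'E'
from h import *
im=snapshot("top");st();print(im[230:255,340,0])
f=lambda t:proj("top",H+.10*np.array([-B[1],B[0],0])+.19*(-np.cos(t)*B+np.sin(t)*np.array([0,0,1])))[1]
print([(t,round(f(t),1)) for t in(.69,.5,.4,.305,.2,.1,0)])
E
```

```text
t 14.6 tcp [ 0.4664 -0.0543  0.1261] a 0.761 err mm [ 4.1 -0.5 33. ] rot 0.10359617898350627 F [ 0.9 -0.5 -2.1] q [-0.48 -0.68  2.32  0.45  0.8  -0.65] w 0.0
[174 176 176 172 169 175 176 175 183 188 183 187 185 149 131 124 123 123
 127 130 129 131 132 135 129]
[(0.69, np.float64(223.6)), (0.5, np.float64(236.2)), (0.4, np.float64(241.2)), (0.305, np.float64(245.0)), (0.2, np.float64(248.0)), (0.1, np.float64(249.8)), (0, np.float64(250.7))]
```

```bash
cat >> h.py <<'E'
def sup2(t,s=.03):
    a=.7605+(.305-max(t,0))*.65
    x=H[0]-.19*np.cos(t)+s*np.cos(a)-.0125*np.sin(a); z=.1005+.19*np.sin(t)-s*np.sin(a)-.0125*np.cos(a)
    return pose(x,z,a)
E
python3 - <<'E'
from h import *
p,m=sup(.305);json.dump([p.tolist(),m.tolist()],open("cmd.json","w"))
plan([(*sup2(t),1) for t in np.r_[np.linspace(.305,.06,21)[1:],np.linspace(.06,-.03,16)[1:]]],d=(2,3))
E
```

```text
max [0.    0.23  0.16  0.008 0.    0.   ] norm 0.25553864678361277 0.008 end [ 0.4521 -0.0535  0.063 ]
0 -0.23 0.09 0.008 0 0; 0 -0.23 0.1 0.008 0 0; 0 -0.23 0.1 0.008 0 0; 0 -0.23 0.11 0.008 0 0; 0 -0.22 0.11 0.008 0 0
0 -0.22 0.11 0.008 0 0; 0 -0.22 0.12 0.008 0 0; 0 -0.21 0.12 0.008 0 0; 0 -0.22 0.13 0.008 0 0; 0 -0.21 0.13 0.008 0 0
0 -0.2 0.13 0.008 0 0; 0 -0.21 0.14 0.008 0 0; 0 -0.2 0.14 0.007 0 0; 0 -0.2 0.14 0.008 0 0; 0 -0.19 0.15 0.008 0 0
0 -0.19 0.15 0.008 0 0; 0 -0.19 0.16 0.008 0 0; 0 -0.19 0.16 0.008 0 0; 0 -0.18 0.16 0.008 0 0; 0 -0.18 0.16 0.008 0 0
0 -0.08 0.08 0.004 0 0; 0 -0.09 0.08 0.004 0 0; 0 -0.08 0.09 0.004 0 0; 0 -0.09 0.08 0.004 0 0; 0 -0.08 0.09 0.004 0 0
0 -0.08 0.08 0.004 0 0; 0 -0.08 0.09 0.004 0 0; 0 -0.08 0.08 0.003 0 0; 0 -0.08 0.09 0.004 0 0; 0 -0.08 0.09 0.004 0 0
0 -0.06 0.09 0 0 0; 0 -0.07 0.1 0 0 0; 0 -0.06 0.09 0 0 0; 0 -0.06 0.1 0 0 0; 0 -0.07 0.09 0 0 0
```

step_arm --increments "0 -0.23 0.09 0.008 0 0; 0 -0.23 0.1 0.008 0 0; 0 -0.23 0.1 0.008 0 0; 0 -0.23 0.11 0.008 0 0; 0 -0.22 0.11 0.008 0 0"

```text
time: 15.1
tool_pos: [0.4626, -0.0543, 0.1155]
ee_rot: [2.372, -0.0, 1.541]
wrist_force: [0.4, -0.1, -0.8]
width: 0.0005
```

```bash
python3 -c "
from h import *
st()"
```

```text
t 15.1 tcp [ 0.4626 -0.0543  0.1155] a 0.801 err mm [10.6 -0.8 52.4] rot 0.15753324014696912 F [ 0.4 -0.1 -0.8] q [-0.47 -0.65  2.31  0.42  0.81 -0.62] w 0.001
```

step_arm --increments "0 -0.22 0.11 0.008 0 0; 0 -0.22 0.12 0.008 0 0; 0 -0.21 0.12 0.008 0 0; 0 -0.22 0.13 0.008 0 0; 0 -0.21 0.13 0.008 0 0"

```text
time: 15.6
tool_pos: [0.4588, -0.0543, 0.1035]
ee_rot: [2.412, -0.0, 1.54]
wrist_force: [-0.3, 0.2, -1.0]
width: 0.0005
```

```bash
python3 -c "
from h import *
st()"
```

```text
t 15.6 tcp [ 0.4588 -0.0543  0.1035] a 0.841 err mm [ 6.8 -0.8 40.5] rot 0.11745843460236756 F [-0.3  0.2 -1. ] q [-0.45 -0.63  2.3   0.38  0.82 -0.59] w 0.0
```

Joints are moving away from their limits, so I'm continuing.

step_arm --increments "0 -0.2 0.13 0.008 0 0; 0 -0.21 0.14 0.008 0 0; 0 -0.2 0.14 0.007 0 0; 0 -0.2 0.14 0.008 0 0; 0 -0.19 0.15 0.008 0 0"

```text
time: 16.1
tool_pos: [0.4559, -0.0541, 0.0917]
ee_rot: [2.451, -0.0, 1.54]
wrist_force: [0.2, 0.6, -0.9]
width: 0.0004
```

step_arm --increments "0 -0.19 0.15 0.008 0 0; 0 -0.19 0.16 0.008 0 0; 0 -0.19 0.16 0.008 0 0; 0 -0.18 0.16 0.008 0 0; 0 -0.18 0.16 0.008 0 0"

```text
time: 16.6
tool_pos: [0.4536, -0.054, 0.0797]
ee_rot: [2.491, -0.0, 1.54]
wrist_force: [-0.6, 0.5, -1.1]
width: 0.0005
```

step_arm --increments "0 -0.08 0.08 0.004 0 0; 0 -0.09 0.08 0.004 0 0; 0 -0.08 0.09 0.004 0 0; 0 -0.09 0.08 0.004 0 0; 0 -0.08 0.09 0.004 0 0"

```text
time: 17.1
tool_pos: [0.4527, -0.054, 0.0739]
ee_rot: [2.511, -0.0, 1.54]
wrist_force: [-0.3, 0.4, -1.1]
width: 0.0003
```

step_arm --increments "0 -0.08 0.08 0.004 0 0; 0 -0.08 0.09 0.004 0 0; 0 -0.08 0.08 0.003 0 0; 0 -0.08 0.09 0.004 0 0; 0 -0.08 0.09 0.004 0 0"

```text
time: 17.6
tool_pos: [0.4522, -0.0541, 0.0683]
ee_rot: [2.529, 0.0, 1.54]
wrist_force: [0.4, 0.3, 0.6]
width: 0.0002
```

step_arm --increments "0 -0.06 0.09 0 0 0; 0 -0.07 0.1 0 0 0; 0 -0.06 0.09 0 0 0; 0 -0.06 0.1 0 0 0; 0 -0.07 0.09 0 0 0"

```text
time: 18.1
tool_pos: [0.4521, -0.054, 0.0623]
ee_rot: [2.529, -0.0, 1.54]
wrist_force: [-0.6, 0.7, -0.2]
width: 0.0003
```

```bash
python3 - <<'E'
from h import *
st()
for i in range(3):o=get_obs();F=o["wrist_force"];s=snapshot("top")if i<1 else snapshot("scene");print(F.round(1))
im=snapshot("top")
a=cv2.resize(im[90:250,260:520,::-1],None,fx=2,fy=2,interpolation=cv2.INTER_CUBIC);b=cv2.resize(snapshot("scene")[120:260,160:420,::-1],None,fx=2,fy=2,interpolation=cv2.INTER_CUBIC)
cv2.imwrite("pics/c3.png",np.vstack([a,b])[:600])
M=load()[1]
plan([(np.array([.451,-.0535,.050]),M,5)],save=False,d=(2,3))
E
```

```text
t 18.1 tcp [ 0.4521 -0.054   0.0623] a 0.958 err mm [ 0.  -0.5 -0.7] rot 0.0004845611732656151 F [-0.6  0.7 -0.2] q [-0.41 -0.52  2.28  0.3   0.83 -0.52] w 0.0
[-0.6  0.7 -0.2]
[ 0.2  0.3 -1.3]
[ 0.5 -0.7  0.4]
max [0.   0.17 0.21 0.   0.   0.  ] norm 0.2701851217221259 0.0 end [ 0.451  -0.0535  0.05  ]
0 -0.17 0.2 0 0 0; 0 -0.17 0.2 0 0 0; 0 -0.17 0.2 0 0 0; 0 -0.16 0.2 0 0 0; 0 -0.17 0.21 0 0 0
```

View pics/c3.png

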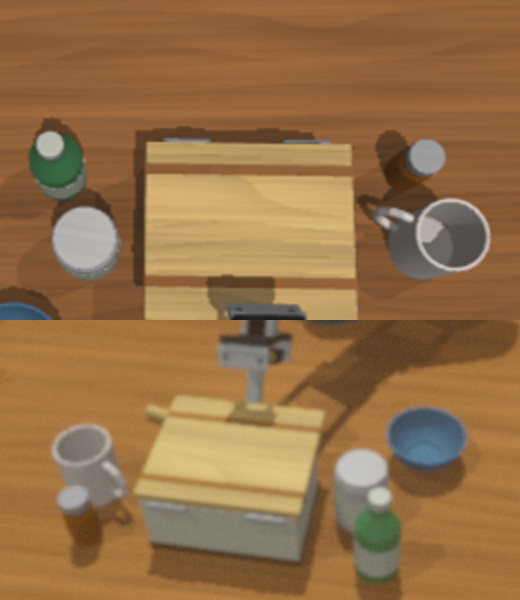

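The lid lies flat on the rim, the force has dropped to zero, and the bystanders are in place. I'm withdrawing the hand toward the robot, then up.

```bash
python3 - <<'E'
from h import *
plan([(*pose(x,z,a),n) for x,z,a,n in[(.42,.062,1.0,5),(.385,.08,1.4,5),(.37,.30,1.5,10)]])
E
```

```text
max [0.   0.6  2.2  0.08 0.   0.  ] norm 2.209072203437452 0.08 end [ 0.37   -0.051   0.2997]
0 -0.5 -0.4 0.01 0 0; 0 -0.5 -0.3 0.01 0 0; 0 -0.6 -0.3 0.01 0 0; 0 -0.6 -0.4 0.01 0 0; 0 -0.5 -0.3 0 0 0
0 -0.4 -0.7 0.08 0 0; 0 -0.4 -0.6 0.08 0 0; 0 -0.5 -0.6 0.08 0 0; 0 -0.6 -0.6 0.08 0 0; 0 -0.6 -0.5 0.08 0 0
0 0.2 -2.2 0.01 0 0; 0 0.2 -2.2 0.01 0 0; 0 0.2 -2.2 0.01 0 0; 0 0.2 -2.2 0.01 0 0; 0 0.1 -2.2 0.01 0 0
0 0.1 -2.2 0.01 0 0; 0 0.1 -2.2 0.01 0 0; 0 0.1 -2.2 0.01 0 0; 0 0.1 -2.2 0.01 0 0; 0 0 -2.2 0.01 0 0
```

step_arm --increments "0 -0.5 -0.4 0.01 0 0; 0 -0.5 -0.3 0.01 0 0; 0 -0.6 -0.3 0.01 0 0; 0 -0.6 -0.4 0.01 0 0; 0 -0.5 -0.3 0 0 0"

```text
time: 18.85
tool_pos: [0.4199, -0.0531, 0.0618]
ee_rot: [2.569, 0.0, 1.541]
wrist_force: [0.7, 0.5, -0.1]
width: 0.0002
```

step_arm --increments "0 -0.4 -0.7 0.08 0 0; 0 -0.4 -0.6 0.08 0 0; 0 -0.5 -0.6 0.08 0 0; 0 -0.6 -0.6 0.08 0 0; 0 -0.6 -0.5 0.08 0 0"

```text
time: 19.35
tool_pos: [0.3846, -0.0521, 0.0799]
ee_rot: [2.971, 0.0, 1.54]
wrist_force: [0.8, 0.2, 0.1]
width: 0.0007
```

step_arm --increments "0 0.2 -2.2 0.01 0 0; 0 0.2 -2.2 0.01 0 0; 0 0.2 -2.2 0.01 0 0; 0 0.2 -2.2 0.01 0 0; 0 0.1 -2.2 0.01 0 0"

```text
time: 19.85
tool_pos: [0.3768, -0.0517, 0.1903]
ee_rot: [3.019, -0.0, 1.54]
wrist_force: [0.6, -0.5, -0.1]
width: 0.0003
```

step_arm --increments "0 0.1 -2.2 0.01 0 0; 0 0.1 -2.2 0.01 0 0; 0 0.1 -2.2 0.01 0 0; 0 0.1 -2.2 0.01 0 0; 0 0 -2.2 0.01 0 0"

```text
time: 20.35
tool_pos: [0.3694, -0.0515, 0.3001]
ee_rot: [3.069, -0.0, 1.54]
wrist_force: [0.5, -0.1, 0.7]
width: 0.0006
```

step_arm --increments "0 0 0 0 0 0; 0 0 0 0 0 0; 0 0 0 0 0 0; 0 0 0 0 0 0; 0 0 0 0 0 0"

```text
time: 20.85
tool_pos: [0.3696, -0.0514, 0.298]
ee_rot: [3.071, -0.001, 1.54]
wrist_force: [0.3, -0.2, 0.2]
width: 0.0004
```

```bash
python3 - <<'E'
from h import *
st();im=snapshot("top");a=cv2.resize(im[90:320,220:520,::-1],None,fx=1.3,fy=1.3);b=cv2.resize(snapshot("scene")[120:290,140:440,::-1],None,fx=1.3,fy=1.3)
cv2.imwrite("pics/c4.png",np.vstack([a,b]))
E
```

```text
t 20.85 tcp [ 0.3696 -0.0514  0.298 ] a 1.5 err mm [-0.4 -0.4 -1.6] rot 0.001825456458484223 F [ 0.3 -0.2  0.2] q [-0.31 -0.36  1.59  0.02  1.85 -0.27] w 0.0
```

View pics/c4.png

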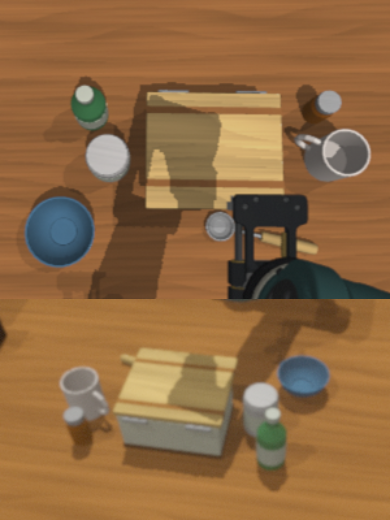

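The lid lies flat (top view, edge at crop row ~208), the hand is clear, and the mug, tin, soap, pepper, bowl and spoon are where they were. I'm handing in.

```bash
python3 -c "
from bench import *
print(close_job())"
```

```text
the job is handed in; nothing more can be done
None
```

The bread bin is shut, and I handed the job in at about 21 s of the 64 s allowed.

- **Push:** With the gripper closed and nothing gripped, I pushed the lid from behind to about 1.17 rad by the finger's position; the last camera reading during the push was 1.39. I then let go.
- **Fall and catch:** The camera showed it falling free through 1.06 rad. It landed on the back of the upper finger at 0.95 rad, and I held it still there for about 2 s.
- **Lowering:** I brought it down on the finger over about 8.5 s, at 0.13 rad/s and slower for the last part. It was shut at about 17.6 s, when the force dropped to zero, and I then took the hand away toward the robot and up.

**Last checks:** The final pictures show the lid flat on the rim and the hand clear, with no force on the wrist. The mug, tin, soap, pepper, bowl and spoon look unmoved, though I checked them only by eye. The jar can't be seen under the shut lid, but nothing went inside the bin.

**Checks that disagreed:**
- My automatic lid-angle reading failed twice while lowering. It read 0.755 rad against an expected 0.69, then 0.825 against an expected 0.5. Shading and a dark stripe on the lid fooled it; reading the edge directly in the image agreed with the expected angles.
- The force readings while lowering were small and noisy, about 0.5 to 2 N. From about 0.5 rad down, contact is judged mainly from the slow speed and these forces.
- Joints 2 and 3 neared their limits near the end of the lowering, so I turned the finger steeper for the last part. They stayed in range at every reading I took.

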